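Tip the ceramic tubes into the slot magazine

ROBOT

A 6-joint arm with a two-finger parallel gripper is mounted at the origin on a cart in front of the work surface, level with it; the furniture and walls round the work are solid. World frame = base frame: x ahead of the robot, y to its left, z up, the work surface at z = 0. Lengths are in m, angles in degrees, forces in N, time in s.
With the tool pointing down it reaches from about 0.25 to 0.725 m from the base axis. Payload 9.7 kg.
Tool frame: the origin (TCP) lies at the centre of the arm's flange, where the gripper is bolted on; the fingertips stand 173 mm ahead of it and the grasp point (between the pads) lies 155 mm ahead of it; z points along the fingers, y is the line along which they close (so a half turn about z gives the same grasp; the last joint's range is limited). The gripper opens to 85 mm and grips with 20 to 120 N. Pads are 22 mm wide; open, the fingers measure 114 mm over their backs; the gripper's body (76 mm by 85 mm) begins 54 mm behind the grasp point. The pads swing forward as they close: fully open they stand 13 mm farther back than shut.
Start: joints at [-68.067, 4.979, 10.078, 95.1, 0, 90], TCP at [0.205, -0.51, 0.405] pointing down, gripper open.
Joint ranges: [-179.16, 179.16], [-48.56, 103.87], [-65.8, 70.77], [-126.05, 130.52], [-82.76, 87.17], [-180, 180]. Speed limits (degrees/s): [127.2, 127.2, 147.25, 180, 180, 180].

INTERFACE

Orientations are given as [roll, pitch, yaw] about the fixed x, y, z axes, in that order (R = Rz(yaw) Ry(pitch) Rx(roll)).
In Python, from workcell import monitor, camera, get_calibration, bot gives the robot as it stands.
- The arm moves only by the tool carry_out, never from a script. Its argument "targets" is text: rows parted by semicolons, each of 7 numbers parted by spaces: the shift along the tool's x, y, z in units of 0.04 m (1.0 is 0.04 m), then the turn, a rotation vector about the tool's x, y, z in units of 0.1 rad (1.0 is 0.1 rad), then the opening, from -1 (shut) to 1 (fully open), so that 0 is half open. A call has exactly 8 rows; each row shifts and turns the commanded pose from where the row before left it, along the tool's axes as they then stand; what a row does not reach is not made up. A row lasts 1/12 s, in which the tool goes at most 41.7 mm and 7.16 degrees, less where a joint would pass 70% of its speed; a pose out of reach is approached as far as the arm can. A call with a number of a shift or a turn outside -1 to 1 is refused whole. A call with a gripper value outside its range is refused whole. The fingers move at their own pace and stop on an object; "newtons" is the grip in N (left out, the last holds). Time passes only in rows, so rows that do not move let the fingers close, or fill a call up. It gives the time, the measured TCP pose, the force, the opening and the grip force at its end, in the units of the state.
- monitor.get_obs(): the state, without advancing time (a new reading comes with each control period).
- camera(name): name is "scene" or "top" or "wrist"; returns the picture (384x512x3 uint8, red, green, blue); there is no depth.
- get_calibration(name): a dict with "fx", "fy", "cx", "cy" (pixels), "D" ([k1, k2, p1, p2, k3] as OpenCV has them; the pictures are not rectified), "view" (4x4, takes a point from world to camera coordinates). Camera axes: x right, y down, z forward; pixel columns grow to the right and rows downward; lengths in m; the calibration is good to about 2 mm. A picture is of the moment at which its call begins: read the wrist's pose just before it. get_calibration takes no time and is no camera call; for the wrist camera it gives the pose at the moment of the call.
- bot.job_done(): hands the job in; it is judged then, once.
The state is a dict: "time": time; "q": joint angles; "qd": joint speeds; "joint_efforts": joint torques, N m; "ee_pos": TCP position; "tcp_rot": TCP orientation; "wrist_force": force on the tool from outside, world axes, zero at the start; "torque": the same for the moment, N m; "opening": finger opening in m; "grasp_force": force on a finger pad.
Only numpy, scipy, OpenCV 4.12 (cv2) and the standard library are available. Lean on these libraries where they do the work, as an engineer would, in place of code of your own. Each camera call takes 0.05 s, during which the arm holds its last target. There are 200 camera calls.

TASK

Pick up the small aluminium tray by its upright grip, turn it so that the two white ceramic tubes lying in it line up with the slot of the grey magazine with the long slot, and tip both tubes over the tray's low side through that slot into the magazine. Do not handle the tubes with the fingers; then stand the empty tray back down on its feet on the worktop.

Things in the scene. Friction and masses are not known exactly. Their poses are not given: they have to be found in the camera images.
- pouring_tray: Loose aluminium tray, 0.16 kg, 112 mm long (y), standing at z = 0. Origin: underside; z up. Low open lip on its -x side: edge at x -26, z 18 mm. Back wall x 18 to 24 mm, 34 high; ends closed; feet x -6 to 24 mm. Floor falls 15 degrees to the back wall, so tubes stay in if carried level and smoothly; tipped lip down about y they start to roll out past 15 degrees, and 40 degrees empties it.
- tray_grip (a point): Where to grip the tray: in its grey plastic tab, upright on the middle of the back wall, at x 21, y 0, z 62 mm of the tray; axes as the tray's. The tab is 12 mm thick (x), 50 mm wide (y), from z 30 to 82 mm; grip it across its thickness from above. Fixed instruments with a pack on top, 0.22 m high in all, stand to the left of the tray, from y = 0.47 m on.
- tube_0: White ceramic protection tube (closed rigid cylinder), 12 mm diameter, 100 mm long along its y, 0.03 kg; origin at the middle of its axis. At the start it lies in the tray, along the tray's y, against the back wall.
- tube_1: The same kind of tube, lying in the tray beside the first, on the side of the lip.
- long_magazine: Fixed grey sheet-metal box with a long slot in its top: 148 mm long (y; low ears add 13 at each end), 72 mm wide (x), rim 80 mm high. Origin: centre of underside; z up. Two windows low in its -x face. Below the slot a closed chamber 64 mm wide, floor at z 4 mm. A like box only 82 mm long, with a 74 mm slot, too short for the tubes, stands near; which is left or right varies.
- slot (a point): Centre of the long-slot box's mouth, 80 mm above its underside, axes as the box's. The mouth is 140 mm along y by 64 mm along x inside; its two long sides slope in like a funnel to a slot 140 by 30 mm, 36 mm below this point. Tubes may be tipped in from either long side.
Things that resemble listed ones, but are neither listed nor needed, are in the scene too. What is shaped like the pouring_tray but turquoise is not meant.

How it is judged (in metres and radians):
On the way:
1. the tray is lifted over the long-slot magazine, lined up with its slot, both tubes still in it (height (world z) of pouring_tray above 0.05 m and horizontal distance between pouring_tray and long_magazine below 0.13 m and angle between the y axis of pouring_tray and the y axis of long_magazine, either way round below 0.4 rad and distance between each of tube_0, tube_1 and pouring_tray below 0.045 m), for 0.1 s.
At the end, for the whole second after the job is handed in: Both tubes lie in the chamber of the long-slot magazine, under its slot (centres below 36 mm above its underside and within 34 mm of its centre in plan), and the tray stands still on its feet on the worktop, upright within 0.1 rad and its underside within 8 mm of the top (z of tube_0 in the frame of long_magazine between 0 and 0.036 m and horizontal distance between each of tube_0, tube_1 and long_magazine below 0.034 m and z of tube_1 in the frame of long_magazine between 0 and 0.036 m and angle between pouring_tray's own z axis and vertical below 0.1 rad and height (world z) of pouring_tray between -0.008 and 0.008 m and linear speed of pouring_tray below 0.02 m/s); the robot touches nothing.
It fails at once if the fingers handle a tube (contact force between the fingers and tube_0 above 1 N or contact force between the fingers and tube_1 above 1 N).
It also fails if it takes over 58 s, if anything falls off the work surface, if the arm or the gripper's body presses on something with over 40 N, if the wrist force passes 120 N, or if a joint passes its speed limit or range.

## Working session

There is one attempt and no reset: what is moved stays moved. The work goes in short steps, Python scripts to look and compute and a tool call to move; the robot and the scene stay as the last step left them, time stands still between calls to the robot, and variables do not carry over. Pictures are saved under pics/ and viewed, at most 10 in all, crops included, and the job is handed in when it is done.

Besides the shell and the picture viewer there is one more tool, called after "Request:" by a JSON object that holds its "op" and its "data", one argument or row to a line. carry_out: Moves the arm, as the interface text tells. Shifts and turns lie within -1 to 1; 1 stands for 0.04 m of shift or 0.1 rad of turn. Its arguments: {"type":"object","properties":{"targets":{"type":"string"},"newtons":{"type":"number"}},"required":["targets"]}

```bash
mkdir -p pics; ls; python3 - <<'E'
from workcell import monitor, camera, get_calibration, bot
import cv2, numpy as np
o=monitor.get_obs(); print({k:o[k] for k in('time','q','ee_pos','tcp_rot','opening')})
a=camera('scene');b=camera('top')
np.savez('first.npz',s=a,t=b)
cv2.imwrite('pics/a.png',cv2.resize(a[:,:,::-1],(800,600)));cv2.imwrite('pics/b.png',cv2.resize(b[:,:,::-1],(800,600)))
for n in('scene','top'):
    c=get_calibration(n);print(n,c['fx'],c['cx'],c['cy'],c['D'],np.round(c['view'],3).tolist())
E
```

```text
pics
{'time': 0.0, 'q': array([-6.80678765e+01,  5.01021992e+00,  1.00341358e+01,  9.51006913e+01,
        1.42278737e-03,  9.00001882e+01]), 'ee_pos': array([ 0.20542873, -0.51018586,  0.40398852]), 'tcp_rot': array([-1.79923225e+02, -1.42253394e-03,  2.19319334e+01]), 'opening': 0.0854802412232717}
scene 447.1103098182629 250.22589932142043 186.54352835318767 [-0.17179472  0.          0.          0.          0.        ] [[-0.813, -0.583, 0.005, 0.522], [-0.435, 0.6, -0.672, 0.208], [0.388, -0.548, -0.741, 1.025], [0.0, 0.0, 0.0, 1.0]]
top 454.21167330524133 249.71553690486408 190.79904423144617 [0.03667425 0.         0.         0.         0.        ] [[-0.027, -1.0, -0.011, 0.155], [-0.99, 0.028, -0.137, 0.54], [0.138, 0.008, -0.99, 1.156], [0.0, 0.0, 0.0, 1.0]]
```

View pics/a.png

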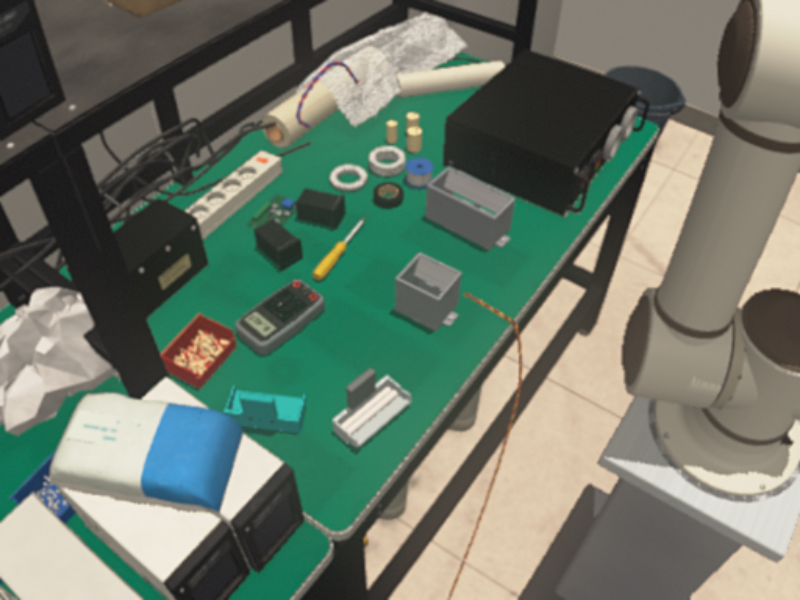

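View pics/b.png

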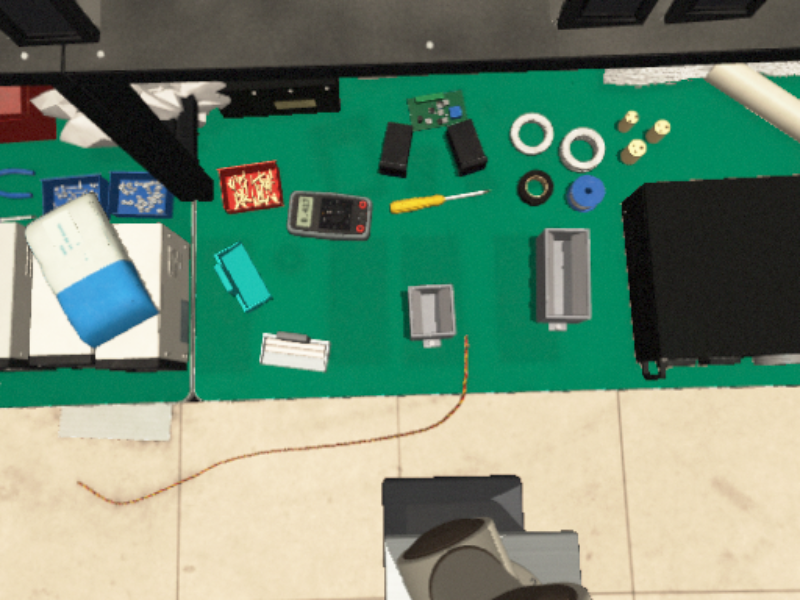

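Shown (800x600 scale): the aluminium tray is at top (296,351) / scene (371,408), with its grey tab on the far side and its lip facing the robot. Things it could be taken for: the turquoise tray at top (242,277), which is excluded by colour. The long-slot magazine is at top (564,275). The short box at top (431,312) is the lookalike to avoid. I'll check these choices in one close crop.

```bash
python3 - <<'E'
import cv2, numpy as np
d=np.load('first.npz');s=d['s'];t=d['t']
# crops (x0,y0,w,h) in original px, scale to 400x300
C=[(t,160,205,60,45),(t,330,140,64,72//1),(s,205,228,68,51),(s,264,100,76,64)]
out=[]
for im,x,y,w,h in C:
    k=min(400/w,300/h);c=cv2.resize(im[y:y+h,x:x+w],None,fx=k,fy=k,interpolation=cv2.INTER_CUBIC)
    p=np.zeros((300,400,3),np.uint8);p[:c.shape[0],:c.shape[1]]=c[:300,:400];out.append(p);print(x,y,k)
m=np.vstack([np.hstack(out[:2]),np.hstack(out[2:])])
cv2.imwrite('pics/c.png',m[:,:,::-1])
E
```

```text
160 205 6.666666666666667
330 140 4.166666666666667
205 228 5.882352941176471
264 100 4.6875
```

View pics/c.png

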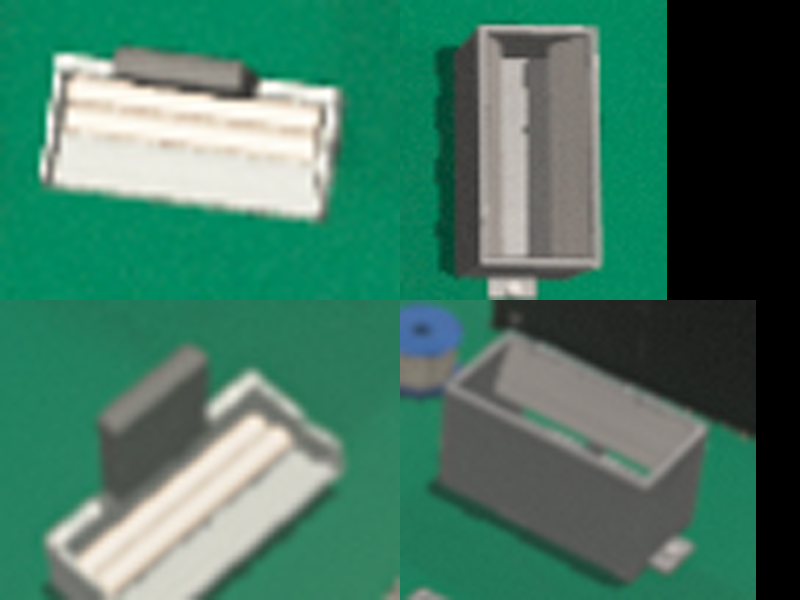

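Crop: at left is the aluminium tray, with white tubes against the back wall and the tab top in scene at about (153,84) of its crop. At right is the long box with its long mouth, and its four rim corners are clear in both views. The choice is confirmed, so I'll triangulate.

```bash
cat > h.py <<'E'
from workcell import monitor, camera, get_calibration, bot
import cv2, numpy as np
def ray(c,p):
    K=np.array([[c['fx'],0,c['cx']],[0,c['fy'],c['cy']],[0,0,1]])
    u=cv2.undistortPoints(np.array([[p]],float),K,np.array(c['D'],float))[0,0]
    V=np.array(c['view']);R=V[:3,:3]
    d=R.T@np.array([u[0],u[1],1]);return -R.T@V[:3,3],d/np.linalg.norm(d)
def plane(c,p,z):
    o,d=ray(c,p);return o+d*(z-o[2])/d[2]
def tri(c1,p1,c2,p2):
    A=np.zeros((3,3));b=np.zeros(3);r=[ray(c1,p1),ray(c2,p2)]
    for o,d in r:
        M=np.eye(3)-np.outer(d,d);A+=M;b+=M@o
    x=np.linalg.solve(A,b);return x,max(np.linalg.norm((np.eye(3)-np.outer(d,d))@(x-o)) for o,d in r)
E
python3 - <<'E'
from h import *
T=get_calibration('top');S=get_calibration('scene')
f=lambda p,o,k:((p[0]+.5)/k-.5+o[0],(p[1]+.5)/k-.5+o[1])
mt=[(77,27),(197,27),(200,266),(80,262)];ms=[(43,85),(115,32),(305,130),(245,187)]
P=[]
for a,b in zip(mt,ms):
    x,e=tri(T,f(a,(330,140),4.1667),S,f(b,(264,100),4.6875));P.append(x);print('mag',x.round(4),round(e,4))
P=np.array(P);print('mag c',P.mean(0));print('yaw',np.degrees(np.arctan2(*(P[0]+P[1]-P[2]-P[3])[[1,0]])))
for a in mt: print('plane80',plane(T,f(a,(330,140),4.1667),.08).round(4))
print('tab',tri(T,f((183,65),(160,205),6.667),S,f((153,84),(205,228),5.882)))
print('tabL,R',[plane(S,f(q,(205,228),5.882),.082).round(4) for q in((187,47),(208,60),(118,118),(100,112))])
for q,z in(((55,55),.034),((338,90),.034),((45,182),.018),((322,217),.018)): print('tray',plane(T,f(q,(160,205),6.667),z).round(4))
E
```

```text
mag [ 0.6456 -0.1146  0.0833] 0.0002
mag [ 0.6424 -0.1892  0.0796] 0.0021
mag [ 0.4978 -0.1816  0.0759] 0.0004
mag [ 0.5006 -0.1092  0.0804] 0.0009
mag c [ 0.57161327 -0.14867683  0.07978894]
yaw -2.5746675348364976
plane80 [ 0.6465 -0.1152  0.08  ]
plane80 [ 0.6443 -0.1883  0.08  ]
plane80 [ 0.4971 -0.1806  0.08  ]
plane80 [ 0.5015 -0.109   0.08  ]
tab (array([0.48243889, 0.29862695, 0.08163948]), np.float64(0.0003107782212500632))
tabL,R [array([0.4819, 0.2774, 0.082 ]), array([0.4718, 0.2776, 0.082 ]), array([0.4832, 0.3187, 0.082 ]), array([0.4903, 0.3205, 0.082 ])]
tray [0.4924 0.3561 0.034 ]
tray [0.4755 0.245  0.034 ]
tray [0.4435 0.3632 0.018 ]
tray [0.4267 0.2536 0.018 ]
```

```bash
cat > plan.py <<'E'
# python3 plan.py n grip x y z roll pitch yaw  (TCP target): straight line + slerp, eased, rows in move units
import sys, numpy as np
from workcell import monitor
from scipy.spatial.transform import Rotation as R, Slerp
def plan(p0,r0,p1,r1,n,g):
    S=Slerp([0,1],R.concatenate([r0,r1])); u=np.arange(1,n+1)/n
    a=0.2; v=1/(1-a)   # trapezoid
    s=np.where(u<a,v*u*u/2/a,np.where(u>1-a,1-v*(1-u)**2/2/a,v*(u-a/2)))
    p,r=np.array(p0),r0; rows=[]
    for t in s:
        w=np.array(p0)+t*(np.array(p1)-p0)
        d=np.round(np.r_[r.inv().apply(w-p)/.04,(r.inv()*S(t)).as_rotvec()/.1],2)
        p=p+r.apply(d[:3]*.04); r=r*R.from_rotvec(d[3:]*.1)
        rows.append(' '.join('%g'%(q+0) for q in d)+' %g'%g)
    for i in range(0,n,8): print('; '.join(rows[i:i+8]))
if __name__=='__main__':
    n=int(sys.argv[1]);g,*x=map(float,sys.argv[2:])
    o=monitor.get_obs()
    print(round(o['time'],2),np.round(o['ee_pos'],4),np.round(o['tcp_rot'],2),round(o['opening'],4))
    plan(o['ee_pos'],R.from_euler('xyz',o['tcp_rot'],degrees=True),x[:3],R.from_euler('xyz',x[3:],degrees=True),n,g)
E
python3 plan.py 32 1 0.482 0.2986 0.36 180 0 -98.6
```

```text
0.1 [ 0.2054 -0.5102  0.4041] [-179.93    0.     21.93] 0.0853
0.04 -0.05 0 0 0 0.06 1; 0.13 -0.15 0.01 0 0 0.2 1; 0.21 -0.25 0.02 0 0 0.32 1; 0.27 -0.36 0.02 0 0 0.45 1; 0.34 -0.48 0.04 0 0 0.58 1; 0.38 -0.61 0.03 0 0 0.7 1; 0.38 -0.74 0.05 0 0 0.81 1; 0.32 -0.76 0.04 0 0 0.82 1
0.26 -0.8 0.04 0 0 0.83 1; 0.2 -0.81 0.05 0 0 0.82 1; 0.13 -0.82 0.04 0 0 0.82 1; 0.06 -0.84 0.05 0 0 0.82 1; -0.01 -0.83 0.04 0 0.01 0.82 1; -0.08 -0.83 0.04 0 0 0.83 1; -0.15 -0.82 0.05 0 0 0.82 1; -0.21 -0.81 0.04 0 0 0.82 1
-0.28 -0.79 0.04 0 0 0.82 1; -0.34 -0.76 0.05 0 0 0.82 1; -0.4 -0.73 0.04 0 0 0.82 1; -0.46 -0.7 0.04 0 0 0.83 1; -0.52 -0.65 0.05 0 0 0.82 1; -0.57 -0.61 0.04 0 0 0.82 1; -0.62 -0.56 0.05 0 0 0.82 1; -0.66 -0.51 0.04 0 0 0.82 1
-0.7 -0.45 0.04 0 0 0.82 1; -0.73 -0.39 0.05 0 0.01 0.82 1; -0.65 -0.29 0.03 -0.01 0 0.7 1; -0.56 -0.2 0.03 0 0 0.58 1; -0.44 -0.12 0.03 0 0 0.45 1; -0.31 -0.08 0.01 0 0 0.32 1; -0.2 -0.04 0.01 0 0 0.19 1; -0.06 -0.01 0.01 0 0 0.07 1
```

Request:
{"op": "carry_out", "data": {
  "targets": "0.04 -0.05 0 0 0 0.06 1; 0.13 -0.15 0.01 0 0 0.2 1; 0.21 -0.25 0.02 0 0 0.32 1; 0.27 -0.36 0.02 0 0 0.45 1; 0.34 -0.48 0.04 0 0 0.58 1; 0.38 -0.61 0.03 0 0 0.7 1; 0.38 -0.74 0.05 0 0 0.81 1; 0.32 -0.76 0.04 0 0 0.82 1"
}}

```text
time: 0.77
ee_pos: [0.2572, -0.3573, 0.3958]
tcp_rot: [-180.0, 0.0, -0.9]
wrist_force: [-0.0, 0.8, -0.6]
opening: 0.0854
grasp_force: 0.0
```

Request:
{"op": "carry_out", "data": {
  "targets": "0.26 -0.8 0.04 0 0 0.83 1; 0.2 -0.81 0.05 0 0 0.82 1; 0.13 -0.82 0.04 0 0 0.82 1; 0.06 -0.84 0.05 0 0 0.82 1; -0.01 -0.83 0.04 0 0 0.82 1; -0.08 -0.83 0.04 0 0 0.83 1; -0.15 -0.82 0.05 0 0 0.82 1; -0.21 -0.81 0.04 0 0 0.82 1"
}}

```text
time: 1.43
ee_pos: [0.2929, -0.1837, 0.3828]
tcp_rot: [-176.3, 0.2, -33.2]
wrist_force: [-0.8, -1.2, -0.0]
opening: 0.0854
grasp_force: 0.0
```

Request:
{"op": "carry_out", "data": {
  "targets": "-0.28 -0.79 0.04 0 0 0.82 1; -0.34 -0.76 0.05 0 0 0.82 1; -0.4 -0.73 0.04 0 0 0.82 1; -0.46 -0.7 0.04 0 0 0.83 1; -0.52 -0.65 0.05 0 0 0.82 1; -0.57 -0.61 0.04 0 0 0.82 1; -0.62 -0.56 0.05 0 0 0.82 1; -0.66 -0.51 0.04 0 0 0.82 1"
}}

```text
time: 2.1
ee_pos: [0.1125, -0.1351, 0.4019]
tcp_rot: [-166.1, 6.1, -59.0]
wrist_force: [-0.4, -0.2, -0.1]
opening: 0.0855
grasp_force: 0.0
```

Request:
{"op": "carry_out", "data": {
  "targets": "-0.7 -0.45 0.04 0 0 0.82 1; -0.73 -0.39 0.05 0 0 0.82 1; -0.65 -0.29 0.03 0 0 0.7 1; -0.56 -0.2 0.03 0 0 0.58 1; -0.44 -0.12 0.03 0 0 0.45 1; -0.31 -0.08 0.01 0 0 0.32 1; -0.2 -0.04 0.01 0 0 0.19 1; -0.06 -0.01 0.01 0 0 0.07 1"
}}

```text
time: 2.77
ee_pos: [0.0403, -0.066, 0.4548]
tcp_rot: [-166.1, 14.2, -78.8]
wrist_force: [0.0, -0.3, -0.3]
opening: 0.0853
grasp_force: 0.0
```

The fast inner path hit the joint limits, and the missed motion was not made up. I'll recover step by step with smaller moves.

```bash
python3 -c "
from workcell import monitor
o=monitor.get_obs();print(o['q'].round(1),o['qd'].round(1))"; python3 plan.py 16 1 0.28 -0.13 0.44 180 0 -78
```

```text
[-78.9 -48.5 -22.3 130.4  13.9 180. ] [-3.2  0.4  0.2  1.4 -0.5 -0. ]
2.77 [ 0.0403 -0.066   0.4548] [-166.09   14.21  -78.84] 0.0853
0.03 -0.07 0.01 -0.03 0.03 -0.01 1; 0.1 -0.2 0.04 -0.09 0.09 -0.01 1; 0.17 -0.33 0.06 -0.15 0.15 -0.03 1; 0.21 -0.43 0.08 -0.19 0.19 -0.03 1; 0.22 -0.43 0.07 -0.19 0.19 -0.04 1; 0.21 -0.43 0.06 -0.19 0.19 -0.03 1; 0.22 -0.43 0.07 -0.19 0.19 -0.04 1; 0.21 -0.43 0.06 -0.19 0.19 -0.03 1
0.21 -0.43 0.05 -0.19 0.2 -0.04 1; 0.22 -0.44 0.05 -0.19 0.19 -0.03 1; 0.22 -0.43 0.05 -0.19 0.19 -0.04 1; 0.21 -0.43 0.04 -0.19 0.19 -0.03 1; 0.22 -0.43 0.04 -0.19 0.19 -0.04 1; 0.17 -0.34 0.03 -0.14 0.15 -0.02 1; 0.1 -0.2 0.01 -0.09 0.09 -0.02 1; 0.04 -0.07 0.01 -0.03 0.03 -0.01 1
```

The yaw rule is yaw = q1+180−q6, so I need yaw +81.4 at the tray (q6≈130). At the magazine that gives yaw ≈177 (q6≈−13). First I'll extend outward, then sweep round.

```bash
python3 plan.py 16 1 0.14 -0.34 0.43 180 0 -50
```

```text
2.77 [ 0.0403 -0.066   0.4548] [-166.09   14.21  -78.84] 0.0853
0.09 -0.02 -0.01 -0.04 0.02 -0.06 1; 0.26 -0.05 -0.03 -0.11 0.07 -0.2 1; 0.44 -0.07 -0.05 -0.18 0.11 -0.32 1; 0.56 -0.07 -0.06 -0.23 0.14 -0.41 1; 0.56 -0.05 -0.05 -0.23 0.14 -0.41 1; 0.57 -0.02 -0.05 -0.24 0.14 -0.42 1; 0.57 0 -0.04 -0.23 0.14 -0.41 1; 0.57 0.03 -0.03 -0.23 0.14 -0.41 1
0.57 0.05 -0.02 -0.24 0.15 -0.41 1; 0.57 0.07 -0.01 -0.23 0.14 -0.42 1; 0.56 0.1 0 -0.23 0.14 -0.41 1; 0.56 0.12 0.01 -0.24 0.14 -0.41 1; 0.55 0.14 0.02 -0.23 0.14 -0.41 1; 0.43 0.13 0.03 -0.18 0.11 -0.33 1; 0.25 0.08 0.02 -0.11 0.07 -0.19 1; 0.08 0.03 0 -0.04 0.02 -0.06 1
```

Request:
{"op": "carry_out", "data": {
  "targets": "0.09 -0.02 -0.01 -0.04 0.02 -0.06 1; 0.26 -0.05 -0.03 -0.11 0.07 -0.2 1; 0.44 -0.07 -0.05 -0.18 0.11 -0.32 1; 0.56 -0.07 -0.06 -0.23 0.14 -0.41 1; 0.56 -0.05 -0.05 -0.23 0.14 -0.41 1; 0.57 -0.02 -0.05 -0.24 0.14 -0.42 1; 0.57 0 -0.04 -0.23 0.14 -0.41 1; 0.57 0.03 -0.03 -0.23 0.14 -0.41 1"
}}

```text
time: 3.43
ee_pos: [0.0904, -0.2053, 0.4412]
tcp_rot: [-172.1, 6.2, -64.3]
wrist_force: [-0.9, -0.1, 0.2]
opening: 0.0856
grasp_force: 0.0
```

Request:
{"op": "carry_out", "data": {
  "targets": "0.57 0.05 -0.02 -0.24 0.15 -0.41 1; 0.57 0.07 -0.01 -0.23 0.14 -0.42 1; 0.56 0.1 0 -0.23 0.14 -0.41 1; 0.56 0.12 0.01 -0.24 0.14 -0.41 1; 0.55 0.14 0.02 -0.23 0.14 -0.41 1; 0.43 0.13 0.03 -0.18 0.11 -0.33 1; 0.25 0.08 0.02 -0.11 0.07 -0.19 1; 0.08 0.03 0 -0.04 0.02 -0.06 1"
}}

```text
time: 4.1
ee_pos: [0.1406, -0.3416, 0.4283]
tcp_rot: [-179.9, 0.1, -49.8]
wrist_force: [-0.0, 1.0, 1.2]
opening: 0.0857
grasp_force: 0.0
```

```bash
python3 plan.py 24 1 0.42 -0.08 0.40 180 0 22
```

```text
4.1 [ 0.1406 -0.3416  0.4283] [-1.7993e+02  5.0000e-02 -4.9750e+01] 0.0857
0 -0.05 0 0 0 -0.07 1; -0.01 -0.16 0.02 0 0 -0.2 1; -0.01 -0.26 0.02 0 0 -0.34 1; 0.01 -0.36 0.02 0 0 -0.48 1; 0.03 -0.46 0.04 0 0 -0.61 1; 0.06 -0.5 0.03 0 0 -0.65 1; 0.09 -0.49 0.04 0 0 -0.65 1; 0.12 -0.48 0.04 0 0 -0.65 1
0.16 -0.48 0.04 -0.01 0 -0.65 1; 0.18 -0.46 0.03 0 0 -0.66 1; 0.21 -0.45 0.04 0 0 -0.65 1; 0.25 -0.43 0.04 0 0 -0.65 1; 0.27 -0.42 0.04 0 0 -0.65 1; 0.3 -0.4 0.03 0 0 -0.66 1; 0.32 -0.38 0.04 0 0 -0.65 1; 0.35 -0.36 0.04 0 0 -0.65 1
0.37 -0.33 0.03 0 0 -0.65 1; 0.39 -0.31 0.04 0 0 -0.66 1; 0.41 -0.28 0.04 0 0 -0.65 1; 0.4 -0.24 0.03 0 0 -0.61 1; 0.32 -0.17 0.03 0 0 -0.47 1; 0.24 -0.1 0.02 -0.01 0 -0.34 1; 0.14 -0.06 0.01 0 0 -0.21 1; 0.05 -0.02 0 0 0 -0.06 1
```

Request:
{"op": "carry_out", "data": {
  "targets": "0 -0.05 0 0 0 -0.07 1; -0.01 -0.16 0.02 0 0 -0.2 1; -0.01 -0.26 0.02 0 0 -0.34 1; 0.01 -0.36 0.02 0 0 -0.48 1; 0.03 -0.46 0.04 0 0 -0.61 1; 0.06 -0.5 0.03 0 0 -0.65 1; 0.09 -0.49 0.04 0 0 -0.65 1; 0.12 -0.48 0.04 0 0 -0.65 1"
}}

```text
time: 4.77
ee_pos: [0.2211, -0.2626, 0.4218]
tcp_rot: [-179.9, -0.1, -28.8]
wrist_force: [1.2, -0.4, -1.0]
opening: 0.0853
grasp_force: 0.0
```

Request:
{"op": "carry_out", "data": {
  "targets": "0.16 -0.48 0.04 0 0 -0.65 1; 0.18 -0.46 0.03 0 0 -0.66 1; 0.21 -0.45 0.04 0 0 -0.65 1; 0.25 -0.43 0.04 0 0 -0.65 1; 0.27 -0.42 0.04 0 0 -0.65 1; 0.3 -0.4 0.03 0 0 -0.66 1; 0.32 -0.38 0.04 0 0 -0.65 1; 0.35 -0.36 0.04 0 0 -0.65 1"
}}

```text
time: 5.43
ee_pos: [0.3376, -0.1538, 0.41]
tcp_rot: [-180.0, -0.1, 1.1]
wrist_force: [0.0, 0.9, 0.3]
opening: 0.0855
grasp_force: 0.0
```

Request:
{"op": "carry_out", "data": {
  "targets": "0.37 -0.33 0.03 0 0 -0.65 1; 0.39 -0.31 0.04 0 0 -0.66 1; 0.41 -0.28 0.04 0 0 -0.65 1; 0.4 -0.24 0.03 0 0 -0.61 1; 0.32 -0.17 0.03 0 0 -0.47 1; 0.24 -0.1 0.02 0 0 -0.34 1; 0.14 -0.06 0.01 0 0 -0.21 1; 0.05 -0.02 0 0 0 -0.06 1"
}}

```text
time: 6.1
ee_pos: [0.4194, -0.079, 0.4018]
tcp_rot: [-180.0, -0.1, 21.9]
wrist_force: [0.9, 0.3, 1.1]
opening: 0.0855
grasp_force: 0.0
```

```bash
python3 plan.py 24 1 0.482 0.2986 0.34 180 0 81.4; python3 -c "
from workcell import monitor
print(monitor.get_obs()['q'].round(1))"
```

```text
6.1 [ 0.4194 -0.079   0.4018] [-1.7999e+02 -8.0000e-02  2.1930e+01] 0.0855
0.03 -0.04 0.01 0 0 -0.06 1; 0.08 -0.14 0.02 0 0 -0.17 1; 0.14 -0.22 0.05 0 0 -0.28 1; 0.2 -0.3 0.05 0 0 -0.39 1; 0.28 -0.37 0.08 0 0 -0.51 1; 0.32 -0.38 0.08 0 0 -0.54 1; 0.33 -0.37 0.08 0 0 -0.54 1; 0.36 -0.35 0.08 0 0 -0.54 1
0.37 -0.33 0.08 0 0 -0.54 1; 0.39 -0.31 0.08 0 0 -0.54 1; 0.41 -0.28 0.09 0 -0.01 -0.54 1; 0.42 -0.27 0.08 0 0 -0.54 1; 0.44 -0.24 0.08 0 0 -0.54 1; 0.45 -0.22 0.08 0 0 -0.54 1; 0.46 -0.19 0.08 0 0 -0.54 1; 0.47 -0.17 0.08 0 0 -0.54 1
0.48 -0.14 0.08 0 0 -0.54 1; 0.48 -0.11 0.08 0 0 -0.54 1; 0.49 -0.09 0.08 0 0 -0.54 1; 0.46 -0.06 0.08 0 0 -0.51 1; 0.36 -0.03 0.05 0 0 -0.39 1; 0.26 -0.01 0.05 0 0 -0.28 1; 0.16 0 0.02 0 0 -0.17 1; 0.05 0 0.01 0 0 -0.06 1
[-1.070e+01 -1.190e+01 -6.200e+00  9.550e+01  1.000e-01  1.474e+02]
```

Request:
{"op": "carry_out", "data": {
  "targets": "0.03 -0.04 0.01 0 0 -0.06 1; 0.08 -0.14 0.02 0 0 -0.17 1; 0.14 -0.22 0.05 0 0 -0.28 1; 0.2 -0.3 0.05 0 0 -0.39 1; 0.28 -0.37 0.08 0 0 -0.51 1; 0.32 -0.38 0.08 0 0 -0.54 1; 0.33 -0.37 0.08 0 0 -0.54 1; 0.36 -0.35 0.08 0 0 -0.54 1"
}}

```text
time: 6.77
ee_pos: [0.4376, 0.0316, 0.3837]
tcp_rot: [180.0, -0.1, 39.4]
wrist_force: [-0.1, -0.8, 0.4]
opening: 0.0855
grasp_force: 0.0
```

Request:
{"op": "carry_out", "data": {
  "targets": "0.37 -0.33 0.08 0 0 -0.54 1; 0.39 -0.31 0.08 0 0 -0.54 1; 0.41 -0.28 0.09 0 0 -0.54 1; 0.42 -0.27 0.08 0 0 -0.54 1; 0.44 -0.24 0.08 0 0 -0.54 1; 0.45 -0.22 0.08 0 0 -0.54 1; 0.46 -0.19 0.08 0 0 -0.54 1; 0.47 -0.17 0.08 0 0 -0.54 1"
}}

```text
time: 7.43
ee_pos: [0.4638, 0.1892, 0.3578]
tcp_rot: [180.0, -0.1, 64.1]
wrist_force: [0.6, -0.4, 0.4]
opening: 0.0854
grasp_force: 0.0
```

Request:
{"op": "carry_out", "data": {
  "targets": "0.48 -0.14 0.08 0 0 -0.54 1; 0.48 -0.11 0.08 0 0 -0.54 1; 0.49 -0.09 0.08 0 0 -0.54 1; 0.46 -0.06 0.08 0 0 -0.51 1; 0.36 -0.03 0.05 0 0 -0.39 1; 0.26 -0.01 0.05 0 0 -0.28 1; 0.16 0 0.02 0 0 -0.17 1; 0.05 0 0.01 0 0 -0.06 1"
}}

```text
time: 8.1
ee_pos: [0.4827, 0.2984, 0.3397]
tcp_rot: [180.0, -0.0, 81.4]
wrist_force: [0.5, -0.2, -0.6]
opening: 0.0853
grasp_force: 0.0
```

```bash
python3 - <<'E'
from h import *
o=monitor.get_obs();W=get_calibration('wrist');a=camera('wrist')
np.savez('w1.npz',w=a,view=np.array(W['view']))
print(o['q'].round(1),o['ee_pos'])
K=np.array([[W['fx'],0,W['cx']],[0,W['fy'],W['cy']],[0,0,1]]);V=np.array(W['view'])
for p in((0.4824,.2986,.082),(0.482,.2986,.082)):
    print(cv2.projectPoints(np.array([p]),cv2.Rodrigues(V[:3,:3])[0],V[:3,3],K,np.array(W['D']))[0].ravel())
cv2.imwrite('pics/d.png',cv2.resize(a[:,:,::-1],(768,576)))
E
```

```text
[ 31.7   6.5   4.5  88.   -0.  130.4] [0.48270496 0.29841801 0.3397475 ]
[254.84215922 193.99058325]
[254.33812702 194.06317433]
```

View pics/d.png

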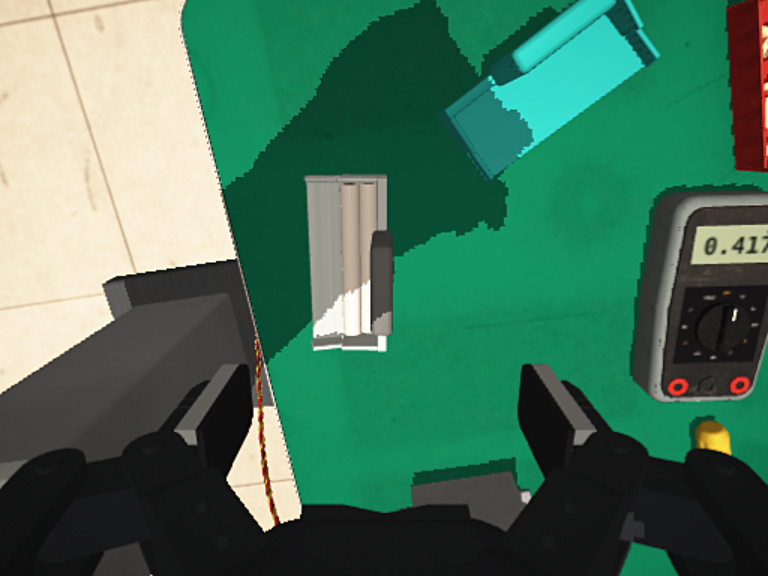

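The wrist view shows the tab at (382,283) of 768x576, against a predicted (382,291). That is within about 4 mm along the tab, it is aligned with the pads, and both tubes are in the tray. I'll descend and close.

Request:
{"op": "carry_out", "data": {
  "targets": "0 0 0.15 0 0 0 1; 0 0 0.4 0 0 0 1; 0 0 0.6 0 0 0 1; 0 0 0.6 0 0 0 1; 0 0 0.55 0 0 0 1; 0 0 0.4 0 0 0 1; 0 0 0.25 0 0 0 1; 0 0 0.12 0 0 0 1"
}}

```text
time: 8.82
ee_pos: [0.4826, 0.297, 0.2157]
tcp_rot: [-180.0, 0.0, 81.2]
wrist_force: [-0.7, 0.2, 0.5]
opening: 0.0855
grasp_force: 0.0
```

Request:
{"op": "carry_out", "data": {
  "targets": "0 0 0 0 0 0 0.5; 0 0 0 0 0 0 0.2; 0 0 0 0 0 0 0; 0 0 0 0 0 0 -0.2; 0 0 0 0 0 0 -0.4; 0 0 0 0 0 0 -0.6; 0 0 0 0 0 0 -0.8; 0 0 0 0 0 0 -1",
  "newtons": 50
}}

```text
time: 9.48
ee_pos: [0.483, 0.2979, 0.2176]
tcp_rot: [179.9, -0.1, 81.3]
wrist_force: [-0.0, 0.7, 2.3]
opening: 0.0117
grasp_force: 50.1
```

Request:
{"op": "carry_out", "data": {
  "targets": "0 0 0 0 0 0 -1; 0 0 0 0 0 0 -1; 0 0 0 0 0 0 -1; 0 0 0 0 0 0 -1; 0 0 0 0 0 0 -1; 0 0 0 0 0 0 -1; 0 0 0 0 0 0 -1; 0 0 0 0 0 0 -1"
}}

```text
time: 10.15
ee_pos: [0.4829, 0.2979, 0.2175]
tcp_rot: [179.9, -0.1, 81.3]
wrist_force: [0.3, -0.2, 5.7]
opening: 0.0115
grasp_force: 50.6
```

Gripped at 11.5 mm opening with 50 N. I'll lift, and check the height of the black box beyond the magazine because the flange leans toward it while tipping.

Request:
{"op": "carry_out", "data": {
  "targets": "0 0 -0.1 0 0 0 -1; 0 0 -0.25 0 0 0 -1; 0 0 -0.4 0 0 0 -1; 0 0 -0.55 0 0 0 -1; 0 0 -0.65 0 0 0 -1; 0 0 -0.6 0 0 0 -1; 0 0 -0.4 0 0 0 -1; 0 0 -0.2 0 0 0 -1",
  "newtons": 60
}}

```text
time: 10.82
ee_pos: [0.4828, 0.2977, 0.3462]
tcp_rot: [179.8, -0.1, 81.3]
wrist_force: [0.7, -0.1, -2.4]
opening: 0.0114
grasp_force: 58.5
```

```bash
python3 - <<'E'
s=open('plan.py').read()
s=s.replace("    n=int(sys.argv[1])","    G=np.array([0,0,.155])\n    n=int(sys.argv[1])")
i=s.index("    plan(o[")
s=s[:i]+"""    r0=R.from_euler('xyz',o['tcp_rot'],degrees=True); r1=R.from_euler('xyz',x[3:6],degrees=True)*R.from_euler('x',x[6],degrees=True)
    plan(o['ee_pos']+r0.apply(G),r0,x[:3],r1,n,g)   # x[:3]: grasp point target; x[6]: tilt about tool x
"""
s=s.replace("    p,r=np.array(p0),r0; rows=[]","    G=np.array([0,0,.155]); p,r=np.array(p0)-r0.apply(G),r0; rows=[]")
s=s.replace("w=np.array(p0)+t*(np.array(p1)-p0)","w=np.array(p0)+t*(np.array(p1)-p0)-S(t).apply(G)")
open('plan.py','w').write(s)
from h import *
T=get_calibration('top');S=get_calibration('scene')
for a,b in(((625,190),(450,115)),((640,365),(580,205))): print('box',tri(T,np.array(a)*.64,S,np.array(b)*.64))
C=np.array([.5716,-.1487]);xp=np.array([.045,.999])
print('level grip',C+.069*xp,'tip grip',C+.024*xp)
E
python3 plan.py 40 -1 0.5747 -0.0798 0.19 180 0 177.4 0
```

```text
box (array([ 0.67688961, -0.22562085,  0.16330446]), np.float64(0.00633403468689983))
box (array([ 0.41072012, -0.26873801,  0.04841835]), np.float64(0.01090321276545682))
level grip [ 0.574705 -0.079769] tip grip [ 0.57268  -0.124724]
10.82 [0.4828 0.2977 0.3462] [ 1.7981e+02 -1.4000e-01  8.1290e+01] 0.0114
-0.02 0.01 0 0 0 -0.03 -1; -0.05 0.02 0 0 0 -0.1 -1; -0.09 0.03 0 0 0 -0.16 -1; -0.12 0.05 0 0 0 -0.23 -1; -0.16 0.06 0 0 0 -0.3 -1; -0.2 0.06 0 0 0 -0.36 -1; -0.24 0.07 0 0 0 -0.43 -1; -0.28 0.06 0 0.01 0 -0.49 -1
-0.3 0.06 0 0 0 -0.52 -1; -0.3 0.04 0 0 0 -0.53 -1; -0.3 0.02 0 0 0 -0.52 -1; -0.31 0.01 0 0 0 -0.52 -1; -0.3 -0.01 0 0 0 -0.53 -1; -0.3 -0.03 0.01 0 0 -0.52 -1; -0.3 -0.04 0 0 0 -0.53 -1; -0.3 -0.05 0 0.01 0 -0.52 -1
-0.3 -0.07 0 0 0 -0.52 -1; -0.29 -0.09 0 0 0 -0.53 -1; -0.28 -0.1 0 0 0 -0.52 -1; -0.28 -0.12 0 0 0 -0.53 -1; -0.28 -0.13 0 0 0 -0.52 -1; -0.26 -0.15 0 0 0 -0.53 -1; -0.26 -0.16 0 0 0.01 -0.52 -1; -0.25 -0.17 0 0.01 0 -0.52 -1
-0.24 -0.18 0 0 0 -0.53 -1; -0.23 -0.2 0 0 0 -0.52 -1; -0.22 -0.21 0 0 0 -0.53 -1; -0.21 -0.22 0 0 0 -0.52 -1; -0.19 -0.23 0 0 0 -0.52 -1; -0.19 -0.25 0 0.01 0 -0.53 -1; -0.17 -0.25 0 0 0 -0.52 -1; -0.16 -0.26 0.01 0 0 -0.53 -1
-0.13 -0.25 0 0 0 -0.49 -1; -0.11 -0.22 0 0 0 -0.42 -1; -0.08 -0.19 0 0 0 -0.36 -1; -0.06 -0.16 0 0 0 -0.3 -1; -0.04 -0.12 0 0 0 -0.23 -1; -0.03 -0.09 0 0 0 -0.16 -1; -0.02 -0.06 0 0.01 0 -0.1 -1; 0 -0.02 0 0 0 -0.03 -1
```

Request:
{"op": "carry_out", "data": {
  "targets": "-0.02 0.01 0 0 0 -0.03 -1; -0.05 0.02 0 0 0 -0.1 -1; -0.09 0.03 0 0 0 -0.16 -1; -0.12 0.05 0 0 0 -0.23 -1; -0.16 0.06 0 0 0 -0.3 -1; -0.2 0.06 0 0 0 -0.36 -1; -0.24 0.07 0 0 0 -0.43 -1; -0.28 0.06 0 0.01 0 -0.49 -1"
}}

```text
time: 11.48
ee_pos: [0.494, 0.2498, 0.3416]
tcp_rot: [-179.9, 0.0, 93.5]
wrist_force: [0.4, -0.1, -2.0]
opening: 0.0113
grasp_force: 58.5
```

Request:
{"op": "carry_out", "data": {
  "targets": "-0.3 0.06 0 0 0 -0.52 -1; -0.3 0.04 0 0 0 -0.53 -1; -0.3 0.02 0 0 0 -0.52 -1; -0.31 0.01 0 0 0 -0.52 -1; -0.3 -0.01 0 0 0 -0.53 -1; -0.3 -0.03 0.01 0 0 -0.52 -1; -0.3 -0.04 0 0 0 -0.53 -1; -0.3 -0.05 0 0.01 0 -0.52 -1"
}}

```text
time: 12.15
ee_pos: [0.5172, 0.1552, 0.3412]
tcp_rot: [-179.8, -0.0, 117.5]
wrist_force: [0.0, 0.0, -2.2]
opening: 0.0112
grasp_force: 58.4
```

Request:
{"op": "carry_out", "data": {
  "targets": "-0.3 -0.07 0 0 0 -0.52 -1; -0.29 -0.09 0 0 0 -0.53 -1; -0.28 -0.1 0 0 0 -0.52 -1; -0.28 -0.12 0 0 0 -0.53 -1; -0.28 -0.13 0 0 0 -0.52 -1; -0.26 -0.15 0 0 0 -0.53 -1; -0.26 -0.16 0 0 0 -0.52 -1; -0.25 -0.17 0 0.01 0 -0.52 -1"
}}

```text
time: 12.82
ee_pos: [0.54, 0.0607, 0.3412]
tcp_rot: [-179.8, -0.1, 141.5]
wrist_force: [-0.5, 0.0, -1.7]
opening: 0.0109
grasp_force: 58.4
```

Request:
{"op": "carry_out", "data": {
  "targets": "-0.24 -0.18 0 0 0 -0.53 -1; -0.23 -0.2 0 0 0 -0.52 -1; -0.22 -0.21 0 0 0 -0.53 -1; -0.21 -0.22 0 0 0 -0.52 -1; -0.19 -0.23 0 0 0 -0.52 -1; -0.19 -0.25 0 0.01 0 -0.53 -1; -0.17 -0.25 0 0 0 -0.52 -1; -0.16 -0.26 0.01 0 0 -0.53 -1"
}}

```text
time: 13.48
ee_pos: [0.563, -0.0338, 0.3408]
tcp_rot: [-179.9, -0.2, 165.6]
wrist_force: [0.4, 0.4, -2.6]
opening: 0.0114
grasp_force: 58.4
```

Request:
{"op": "carry_out", "data": {
  "targets": "-0.13 -0.25 0 0 0 -0.49 -1; -0.11 -0.22 0 0 0 -0.42 -1; -0.08 -0.19 0 0 0 -0.36 -1; -0.06 -0.16 0 0 0 -0.3 -1; -0.04 -0.12 0 0 0 -0.23 -1; -0.03 -0.09 0 0 0 -0.16 -1; -0.02 -0.06 0 0.01 0 -0.1 -1; 0 -0.02 0 0 0 -0.03 -1"
}}

```text
time: 14.15
ee_pos: [0.5744, -0.0803, 0.3416]
tcp_rot: [-179.8, -0.2, 177.4]
wrist_force: [0.2, -0.3, -2.4]
opening: 0.0113
grasp_force: 58.4
```

```bash
python3 - <<'E'
from h import *
o=monitor.get_obs();W=get_calibration('wrist');a=camera('wrist');b=camera('scene')
np.savez('w2.npz',w=a,view=np.array(W['view']),s=b)
print(o['q'].round(1),o['ee_pos'])
c=cv2.resize(b[90:200,240:380],(400,314))
m=np.zeros((314,800,3),np.uint8);m[:300,:400]=cv2.resize(a,(400,300));m[:,400:]=c
cv2.imwrite('pics/e.png',m[:,:,::-1])
E
python3 plan.py 8 -1 0.5747 -0.0798 0.165 180 0 177.4 0
```

```text
[-7.9  8.4  6.8 88.6 -0.2 -5.3] [ 0.57436565 -0.08029401  0.34161345]
14.25 [ 0.5743 -0.0799  0.3421] [-1.7985e+02 -1.3000e-01  1.7737e+02] 0.0114
0 0 0.03 0 0 0 -1; 0 0 0.07 0 0 0 -1; 0 0 0.09 -0.01 -0.01 0 -1; 0 0 0.09 0 0 0 -1; -0.01 0 0.08 -0.01 -0.01 0 -1; 0 0 0.09 0 0 0 -1; 0 0 0.07 0 0 -0.01 -1; 0 0 0.03 -0.01 0 0 -1
```

View pics/e.png

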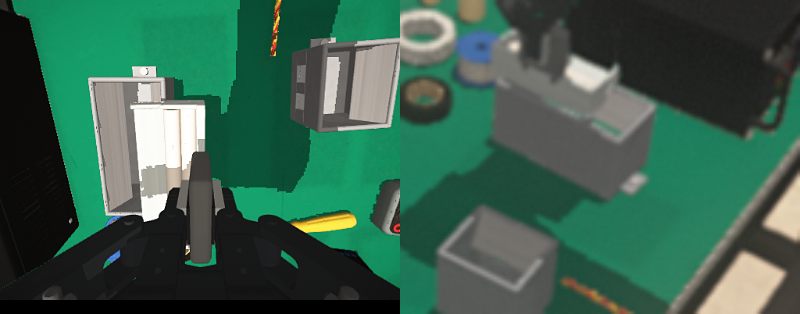

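The tray is over the box's near side with its lip toward the mouth. Both tubes are in it, at wrist (172,140) and (188,140). I'll check box and tray by plane casts from this view, then plan the descent and tip.

```bash
python3 - <<'E'
from h import *
W=dict(get_calibration('wrist'));W['view']=np.load('w2.npz')['view']
f=lambda p:((p[0]+.5)/.78125-.5,(p[1]+.5)/.78125-.5)
for n,q,z in(('mag -x-y',(89,79),.08),('mag -x+y',(166,77),.08),('mag +x-y',(107,214),.08),('lip -x',(133,107),.147),('back -x',(204,100),.163)): print(n,plane(W,f(q),z).round(4))
E
python3 - <<'E'
import sys;sys.path.insert(0,'.')
from plan import *
r=R.from_euler('xyz',[180,0,177.4],degrees=True)
plan(np.array([.5747,-.0798,.165]),r,np.array([.5727,-.1247,.156]),r*R.from_euler('x',-45,degrees=True),16,-1)
E
```

```text
mag -x-y [ 0.4984 -0.1831  0.08  ]
mag -x+y [ 0.4998 -0.1108  0.08  ]
mag +x-y [ 0.6425 -0.189   0.08  ]
lip -x [ 0.5187 -0.1258  0.147 ]
back -x [ 0.5146 -0.077   0.163 ]
0 -0.05 0 -0.1 0 0 -1; 0 -0.15 0.01 -0.28 0 0 -1; 0 -0.26 0.02 -0.48 0 0 -1; 0 -0.32 0.02 -0.61 0 0 -1; 0 -0.33 0.01 -0.62 0 0 -1; 0 -0.33 0 -0.61 0 0 -1; 0 -0.32 0 -0.61 0 0 -1; 0 -0.33 0 -0.62 0 0 -1
0 -0.33 -0.01 -0.61 0 0 -1; 0 -0.32 -0.02 -0.61 0 0 -1; 0 -0.32 -0.02 -0.62 0 0 -1; 0 -0.32 -0.02 -0.61 0 0 -1; 0 -0.32 -0.03 -0.61 0 0 -1; 0 -0.25 -0.03 -0.48 0 0 -1; 0 -0.14 -0.02 -0.29 0 0 -1; 0 -0.05 -0.01 -0.09 0 0 -1
```

Request:
{"op": "carry_out", "data": {
  "targets": "0 0 0.03 0 0 0 -1; 0 0 0.07 0 0 0 -1; 0 0 0.09 0 0 0 -1; 0 0 0.09 0 0 0 -1; 0 0 0.09 0 0 0 -1; 0 0 0.09 0 0 0 -1; 0 0 0.07 0 0 0 -1; 0 0 0.03 0 0 0 -1"
}}

```text
time: 14.92
ee_pos: [0.5743, -0.08, 0.3194]
tcp_rot: [-179.9, -0.1, 177.4]
wrist_force: [0.3, -0.4, -1.8]
opening: 0.0113
grasp_force: 58.4
```

Request:
{"op": "carry_out", "data": {
  "targets": "0 -0.05 0 -0.1 0 0 -1; 0 -0.15 0.01 -0.28 0 0 -1; 0 -0.26 0.02 -0.48 0 0 -1; 0 -0.32 0.02 -0.61 0 0 -1; 0 -0.33 0.01 -0.62 0 0 -1; 0 -0.33 0 -0.61 0 0 -1; 0 -0.32 0 -0.61 0 0 -1; 0 -0.33 0 -0.62 0 0 -1"
}}

```text
time: 15.58
ee_pos: [0.5706, -0.1625, 0.3045]
tcp_rot: [157.5, -0.0, 177.4]
wrist_force: [-0.1, 0.5, -1.6]
opening: 0.0114
grasp_force: 58.4
```

Request:
{"op": "carry_out", "data": {
  "targets": "0 -0.33 -0.01 -0.61 0 0 -1; 0 -0.32 -0.02 -0.61 0 0 -1; 0 -0.32 -0.02 -0.62 0 0 -1; 0 -0.32 -0.02 -0.61 0 0 -1; 0 -0.32 -0.03 -0.61 0 0 -1; 0 -0.25 -0.03 -0.48 0 0 -1; 0 -0.14 -0.02 -0.29 0 0 -1; 0 -0.05 -0.01 -0.09 0 0 -1"
}}

```text
time: 16.25
ee_pos: [0.5672, -0.2355, 0.265]
tcp_rot: [135.1, -0.2, 177.3]
wrist_force: [0.2, 0.0, -2.0]
opening: 0.0113
grasp_force: 58.7
```

```bash
python3 - <<'E'
from h import *
o=monitor.get_obs();a=camera('wrist');b=camera('top');s=camera('scene')
print(o['q'].round(1),o['ee_pos'].round(4))
m=np.zeros((300,800,3),np.uint8);m[:,:400]=cv2.resize(a,(400,300));m[:,400:600]=cv2.resize(b[130:220,320:400],(200,225))[:225].repeat(1,0) if 0 else cv2.resize(b[130:220,330:390],(200,300));m[:,600:]=cv2.resize(s[85:190,260:340],(200,263)).tolist()+[[[0]*3]*200]*37
cv2.imwrite('pics/f.png',m[:,:,::-1])
E
```

```text
[-29.1  26.5  15.9 103.5  39.2 -35. ] [ 0.5672 -0.2355  0.265 ]
```

View pics/f.png

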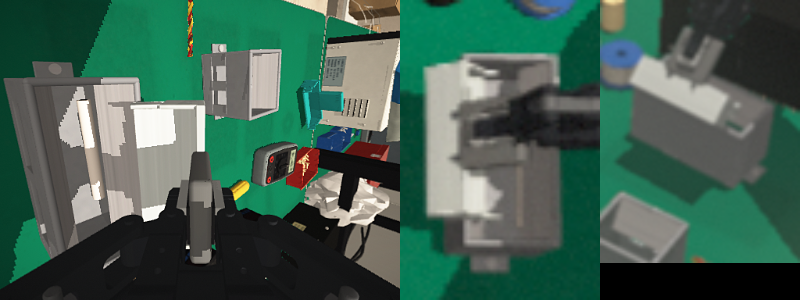

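The tray is empty and one tube is visible in the chamber at (88,145); the other may be hidden under the lip. I'll level the tray out and look into the box.

```bash
python3 plan.py 16 -1 0.5747 -0.05 0.195 180 0 177.4 0
```

```text
16.4 [ 0.5674 -0.2343  0.2664] [ 1.3524e+02 -9.0000e-02  1.7738e+02] 0.0114
0 0.06 0.01 0.1 0 0 -1; 0 0.19 0.02 0.28 0 0 -1; 0 0.31 0.04 0.48 0 0 -1; 0.01 0.39 0.04 0.6 0 0 -1; 0 0.4 0.04 0.62 0 0 -1; 0 0.4 0.02 0.61 0 0 -1; 0 0.4 0.01 0.61 -0.01 0 -1; 0.01 0.41 0.01 0.61 0 0 -1
0 0.4 -0.01 0.61 0 0 -1; 0 0.4 -0.02 0.61 0 -0.01 -1; 0 0.39 -0.02 0.61 0 0 -1; 0 0.4 -0.04 0.61 0 0 -1; 0.01 0.39 -0.04 0.6 0 0 -1; 0 0.3 -0.05 0.48 0 0 -1; 0 0.19 -0.03 0.29 0 0 -1; 0 0.06 -0.01 0.09 0 0 -1
```

Request:
{"op": "carry_out", "data": {
  "targets": "0 0.06 0.01 0.1 0 0 -1; 0 0.19 0.02 0.28 0 0 -1; 0 0.31 0.04 0.48 0 0 -1; 0.01 0.39 0.04 0.6 0 0 -1; 0 0.4 0.04 0.62 0 0 -1; 0 0.4 0.02 0.61 0 0 -1; 0 0.4 0.01 0.61 0 0 -1; 0.01 0.41 0.01 0.61 0 0 -1"
}}

```text
time: 17.07
ee_pos: [0.5704, -0.1451, 0.3207]
tcp_rot: [157.8, 0.1, 177.4]
wrist_force: [1.7, 0.7, -1.8]
opening: 0.011
grasp_force: 58.6
```

Request:
{"op": "carry_out", "data": {
  "targets": "0 0.4 -0.01 0.61 0 0 -1; 0 0.4 -0.02 0.61 0 0 -1; 0 0.39 -0.02 0.61 0 0 -1; 0 0.4 -0.04 0.61 0 0 -1; 0.01 0.39 -0.04 0.6 0 0 -1; 0 0.3 -0.05 0.48 0 0 -1; 0 0.19 -0.03 0.29 0 0 -1; 0 0.06 -0.01 0.09 0 0 -1"
}}

```text
time: 17.73
ee_pos: [0.5743, -0.0479, 0.3515]
tcp_rot: [-180.0, 0.1, 177.5]
wrist_force: [0.1, -0.4, -1.1]
opening: 0.0113
grasp_force: 58.6
```

```bash
python3 - <<'E'
from h import *
a=camera('wrist');b=camera('top')
m=np.zeros((400,800,3),np.uint8);m[:300,:400]=cv2.resize(a,(400,300));m[:,400:]=cv2.resize(b[135:215,320:400],(400,400))
cv2.imwrite('pics/g.png',m[:,:,::-1])
E
python3 plan.py 40 -1 0.482 0.298 0.175 180 0 81.3 0
```

```text
17.83 [ 0.5744 -0.049   0.3508] [1.7991e+02 1.0000e-02 1.7746e+02] 0.0113
0.01 0.02 0 0 0 0.03 -1; 0.01 0.05 0 0 0 0.1 -1; 0.03 0.08 0.01 0 0 0.17 -1; 0.04 0.12 0.01 0 0 0.22 -1; 0.05 0.14 0.01 0 0 0.3 -1; 0.08 0.18 0.01 0 0 0.36 -1; 0.09 0.21 0.01 0 0 0.43 -1; 0.12 0.24 0.02 0 0 0.49 -1
0.14 0.24 0.01 0 0 0.52 -1; 0.15 0.24 0.02 0 0 0.53 -1; 0.16 0.22 0.02 0 0 0.52 -1; 0.18 0.22 0.01 0 0 0.53 -1; 0.18 0.21 0.02 0 0 0.52 -1; 0.2 0.2 0.02 0 0 0.52 -1; 0.21 0.19 0.01 0 -0.01 0.53 -1; 0.21 0.18 0.02 0 0 0.52 -1
0.23 0.17 0.02 0 0 0.53 -1; 0.23 0.15 0.01 0 0 0.52 -1; 0.24 0.15 0.02 0.01 0 0.53 -1; 0.25 0.13 0.01 0 0 0.52 -1; 0.26 0.11 0.02 0 0 0.53 -1; 0.26 0.1 0.02 0 0 0.52 -1; 0.27 0.09 0.01 0 0 0.53 -1; 0.27 0.08 0.02 0 0 0.52 -1
0.27 0.06 0.02 0 0 0.52 -1; 0.28 0.05 0.01 0 0 0.53 -1; 0.27 0.03 0.02 0 0 0.52 -1; 0.28 0.01 0.01 0 0 0.53 -1; 0.29 0.01 0.02 0 0 0.52 -1; 0.28 -0.02 0.02 0 0 0.53 -1; 0.27 -0.02 0.01 0 0 0.52 -1; 0.28 -0.05 0.02 0 0 0.53 -1
0.26 -0.05 0.02 0 0 0.49 -1; 0.22 -0.05 0.01 0 0 0.42 -1; 0.19 -0.06 0.01 0 0 0.36 -1; 0.14 -0.05 0.01 0 0 0.3 -1; 0.12 -0.04 0.01 0 0 0.23 -1; 0.08 -0.04 0 0 0 0.16 -1; 0.05 -0.02 0 0 0 0.1 -1; 0.01 0 0.01 0 0 0.03 -1
```

View pics/g.png

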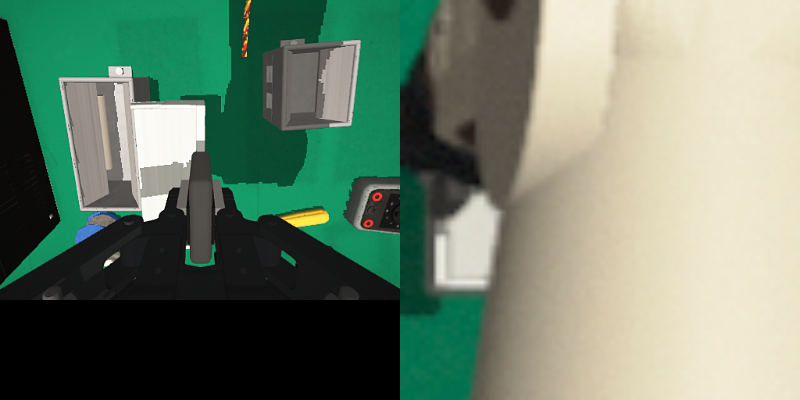

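The tray is empty and one tube lies on the chamber floor at wrist (103,140); the other is probably hidden under the funnel side. I'll carry the tray back to its old clear spot and check the box afterwards.

Request:
{"op": "carry_out", "data": {
  "targets": "0.01 0.02 0 0 0 0.03 -1; 0.01 0.05 0 0 0 0.1 -1; 0.03 0.08 0.01 0 0 0.17 -1; 0.04 0.12 0.01 0 0 0.22 -1; 0.05 0.14 0.01 0 0 0.3 -1; 0.08 0.18 0.01 0 0 0.36 -1; 0.09 0.21 0.01 0 0 0.43 -1; 0.12 0.24 0.02 0 0 0.49 -1"
}}

```text
time: 18.5
ee_pos: [0.563, -0.0066, 0.3469]
tcp_rot: [179.9, -0.1, 165.1]
wrist_force: [0.9, 0.6, -1.0]
opening: 0.0113
grasp_force: 58.6
```

Request:
{"op": "carry_out", "data": {
  "targets": "0.14 0.24 0.01 0 0 0.52 -1; 0.15 0.24 0.02 0 0 0.53 -1; 0.16 0.22 0.02 0 0 0.52 -1; 0.18 0.22 0.01 0 0 0.53 -1; 0.18 0.21 0.02 0 0 0.52 -1; 0.2 0.2 0.02 0 0 0.52 -1; 0.21 0.19 0.01 0 0 0.53 -1; 0.21 0.18 0.02 0 0 0.52 -1"
}}

```text
time: 19.17
ee_pos: [0.5399, 0.0802, 0.342]
tcp_rot: [180.0, -0.1, 141.1]
wrist_force: [0.7, 0.5, -1.9]
opening: 0.0114
grasp_force: 58.6
```

Request:
{"op": "carry_out", "data": {
  "targets": "0.23 0.17 0.02 0 0 0.53 -1; 0.23 0.15 0.01 0 0 0.52 -1; 0.24 0.15 0.02 0 0 0.53 -1; 0.25 0.13 0.01 0 0 0.52 -1; 0.26 0.11 0.02 0 0 0.53 -1; 0.26 0.1 0.02 0 0 0.52 -1; 0.27 0.09 0.01 0 0 0.53 -1; 0.27 0.08 0.02 0 0 0.52 -1"
}}

```text
time: 19.83
ee_pos: [0.5169, 0.1674, 0.3369]
tcp_rot: [-179.9, -0.1, 117.0]
wrist_force: [0.4, 0.3, -1.5]
opening: 0.0112
grasp_force: 58.6
```

Request:
{"op": "carry_out", "data": {
  "targets": "0.27 0.06 0.02 0 0 0.52 -1; 0.28 0.05 0.01 0 0 0.53 -1; 0.27 0.03 0.02 0 0 0.52 -1; 0.28 0.01 0.01 0 0 0.53 -1; 0.29 0.01 0.02 0 0 0.52 -1; 0.28 -0.02 0.02 0 0 0.53 -1; 0.27 -0.02 0.01 0 0 0.52 -1; 0.28 -0.05 0.02 0 0 0.53 -1"
}}

```text
time: 20.5
ee_pos: [0.494, 0.2539, 0.3319]
tcp_rot: [-179.9, -0.1, 93.0]
wrist_force: [-0.3, -0.2, -1.4]
opening: 0.0112
grasp_force: 58.6
```

Request:
{"op": "carry_out", "data": {
  "targets": "0.26 -0.05 0.02 0 0 0.49 -1; 0.22 -0.05 0.01 0 0 0.42 -1; 0.19 -0.06 0.01 0 0 0.36 -1; 0.14 -0.05 0.01 0 0 0.3 -1; 0.12 -0.04 0.01 0 0 0.23 -1; 0.08 -0.04 0 0 0 0.16 -1; 0.05 -0.02 0 0 0 0.1 -1; 0.01 0 0.01 0 0 0.03 -1"
}}

```text
time: 21.17
ee_pos: [0.4828, 0.297, 0.3293]
tcp_rot: [-179.9, -0.1, 81.2]
wrist_force: [-0.3, 0.5, -1.6]
opening: 0.0114
grasp_force: 58.6
```

```bash
python3 - <<'E'
from h import *
b=camera('top');s=camera('scene');np.savez('l.npz',t=b,s=s)
m=np.zeros((600,800,3),np.uint8);m[:400,:300]=cv2.resize(b[138:218,334:394],(300,400),interpolation=2);m[:400,300:]=cv2.resize(s[95:175,260:360],(500,400),interpolation=2)
cv2.imwrite('pics/i.png',m[:400,:,::-1])
E
python3 plan.py 16 -1 0.482 0.298 0.066 180 0 81.3 0
```

```text
21.27 [0.4829 0.2967 0.3292] [-1.7989e+02 -6.0000e-02  8.1230e+01] 0.0114
0 0 0.03 0 0 0 -1; 0 0 0.1 0 0 0 -1; 0 0 0.17 0 0 0 -1; 0 0 0.21 0 0 0 -1; 0.01 -0.01 0.21 -0.01 0 0 -1; 0 0 0.21 0 0 0 -1; 0 0 0.21 0 0 -0.01 -1; 0 0 0.21 0 -0.01 0 -1
0 0 0.21 0 0 0 -1; 0.01 -0.01 0.22 0 0 0 -1; 0 0 0.21 0 0 0 -1; 0 0 0.21 -0.01 0 0 -1; 0 0 0.21 0 0 0 -1; 0 0 0.16 0 0 0 -1; 0.01 0 0.1 0 0 0 -1; 0 0 0.04 0 0 0 -1
```

View pics/i.png

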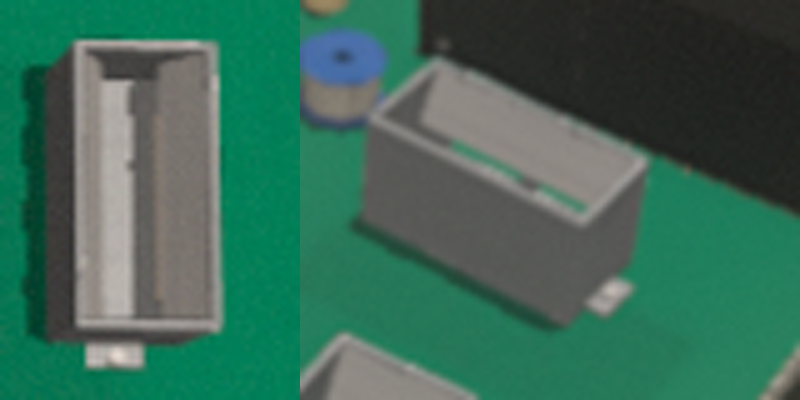

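The top view shows the edge of a white tube at (157,180), just under the right-hand funnel side, which would be the inner one of two. Nothing lies around the box. I'll set the tray down.

Request:
{"op": "carry_out", "data": {
  "targets": "0 0 0.03 0 0 0 -1; 0 0 0.1 0 0 0 -1; 0 0 0.17 0 0 0 -1; 0 0 0.21 0 0 0 -1; 0.01 -0.01 0.21 0 0 0 -1; 0 0 0.21 0 0 0 -1; 0 0 0.21 0 0 0 -1; 0 0 0.21 0 0 0 -1"
}}

```text
time: 21.93
ee_pos: [0.4823, 0.2974, 0.2741]
tcp_rot: [-179.9, -0.0, 81.2]
wrist_force: [-0.5, 0.0, -1.7]
opening: 0.0112
grasp_force: 58.6
```

Request:
{"op": "carry_out", "data": {
  "targets": "0 0 0.21 0 0 0 -1; 0.01 -0.01 0.22 0 0 0 -1; 0 0 0.21 0 0 0 -1; 0 0 0.21 0 0 0 -1; 0 0 0.21 0 0 0 -1; 0 0 0.16 0 0 0 -1; 0.01 0 0.1 0 0 0 -1; 0 0 0.04 0 0 0 -1"
}}

```text
time: 22.6
ee_pos: [0.482, 0.2983, 0.2201]
tcp_rot: [-179.9, -0.0, 81.2]
wrist_force: [0.3, 0.4, -0.7]
opening: 0.011
grasp_force: 58.6
```

Request:
{"op": "carry_out", "data": {
  "targets": "0 0 0.02 0 0 0 -1; 0 0 0.02 0 0 0 -1; 0 0 0.02 0 0 0 -1; 0 0 0.02 0 0 0 -1; 0 0 0 0 0 0 -1; 0 0 0 0 0 0 -1; 0 0 0 0 0 0 -1; 0 0 0 0 0 0 -1"
}}

```text
time: 23.27
ee_pos: [0.4821, 0.2984, 0.2178]
tcp_rot: [-179.9, -0.1, 81.2]
wrist_force: [0.0, 0.4, -1.9]
opening: 0.0114
grasp_force: 58.6
```

Request:
{"op": "carry_out", "data": {
  "targets": "0 0 0.02 0 0 0 -1; 0 0 0.02 0 0 0 -1; 0 0 0.01 0 0 0 -1; 0 0 0 0 0 0 -1; 0 0 0 0 0 0 -1; 0 0 0 0 0 0 -1; 0 0 0 0 0 0 -1; 0 0 0 0 0 0 -1"
}}

```text
time: 23.93
ee_pos: [0.4821, 0.2983, 0.2175]
tcp_rot: [-180.0, -0.1, 81.2]
wrist_force: [-4.5, -2.1, 12.4]
opening: 0.0114
grasp_force: 60.8
```

Contact at 12 N. I'll open gently and withdraw upward.

Request:
{"op": "carry_out", "data": {
  "targets": "0 0 -0.01 0 0 0 -0.6; 0 0 0 0 0 0 -0.5; 0 0 0 0 0 0 -0.4; 0 0 0 0 0 0 -0.2; 0 0 0 0 0 0 0; 0 0 0 0 0 0 0; 0 0 0 0 0 0 0; 0 0 0 0 0 0 0"
}}

```text
time: 24.6
ee_pos: [0.4821, 0.2983, 0.216]
tcp_rot: [-179.9, -0.1, 81.2]
wrist_force: [-0.3, 0.7, 0.0]
opening: 0.0426
grasp_force: 0.0
```

Request:
{"op": "carry_out", "data": {
  "targets": "0 0 -0.1 0 0 0 0; 0 0 -0.3 0 0 0 0; 0 0 -0.5 0 0 0 0; 0 0 -0.6 0 0 0 0; 0 0 -0.6 0 0 0 0; 0 0 -0.6 0 0 0 0; 0 0 -0.4 0 0 0 0; 0 0 -0.2 0 0 0 0"
}}

```text
time: 25.27
ee_pos: [0.4824, 0.2982, 0.352]
tcp_rot: [179.9, -0.2, 81.2]
wrist_force: [0.9, 0.4, -0.4]
opening: 0.0429
grasp_force: 0.0
```

```bash
python3 plan.py 32 0 0.56 0.0 0.24 180 0 177.4 15
```

```text
25.27 [0.4824 0.2982 0.352 ] [179.92  -0.23  81.24] 0.0429
-0.02 0.01 0 0.01 -0.01 -0.05 0; -0.06 0.04 -0.01 0.01 -0.02 -0.15 0; -0.09 0.05 -0.02 0.04 -0.03 -0.26 0; -0.14 0.08 -0.02 0.04 -0.05 -0.35 0; -0.17 0.09 -0.03 0.05 -0.06 -0.46 0; -0.22 0.09 -0.04 0.07 -0.07 -0.56 0; -0.26 0.1 -0.03 0.08 -0.09 -0.65 0; -0.26 0.07 -0.04 0.08 -0.09 -0.65 0
-0.27 0.06 -0.03 0.08 -0.08 -0.65 0; -0.27 0.03 -0.03 0.08 -0.09 -0.65 0; -0.27 0.02 -0.03 0.07 -0.09 -0.65 0; -0.26 -0.01 -0.03 0.08 -0.08 -0.65 0; -0.27 -0.02 -0.02 0.08 -0.09 -0.65 0; -0.26 -0.04 -0.02 0.08 -0.08 -0.66 0; -0.25 -0.06 -0.01 0.08 -0.09 -0.65 0; -0.25 -0.09 -0.02 0.08 -0.09 -0.65 0
-0.24 -0.1 -0.01 0.08 -0.08 -0.65 0; -0.24 -0.11 0 0.07 -0.09 -0.65 0; -0.22 -0.14 -0.01 0.08 -0.09 -0.65 0; -0.21 -0.15 0.01 0.08 -0.08 -0.65 0; -0.2 -0.16 0 0.08 -0.09 -0.66 0; -0.18 -0.18 0.01 0.08 -0.09 -0.65 0; -0.17 -0.2 0.01 0.08 -0.08 -0.65 0; -0.16 -0.21 0.01 0.08 -0.09 -0.65 0
-0.14 -0.22 0.02 0.08 -0.09 -0.65 0; -0.12 -0.22 0.02 0.07 -0.08 -0.65 0; -0.09 -0.21 0.03 0.07 -0.08 -0.55 0; -0.07 -0.17 0.02 0.06 -0.06 -0.46 0; -0.04 -0.14 0.01 0.04 -0.04 -0.36 0; -0.03 -0.1 0.01 0.03 -0.04 -0.25 0; -0.01 -0.06 0.01 0.02 -0.02 -0.16 0; -0.01 -0.02 0.01 0 0 -0.05 0
```

```bash
python3 plan.py 40 0 0.58 -0.06 0.25 180 0 177.4 18
```

```text
25.27 [0.4824 0.2982 0.352 ] [179.92  -0.23  81.24] 0.0429
-0.01 0.01 0 0 -0.01 -0.03 0; -0.05 0.03 -0.01 0.02 -0.01 -0.1 0; -0.07 0.04 -0.01 0.02 -0.03 -0.16 0; -0.11 0.06 -0.02 0.04 -0.03 -0.23 0; -0.13 0.08 -0.02 0.04 -0.05 -0.29 0; -0.17 0.08 -0.03 0.05 -0.06 -0.36 0; -0.19 0.09 -0.03 0.06 -0.06 -0.42 0; -0.24 0.1 -0.04 0.07 -0.08 -0.49 0
-0.25 0.09 -0.03 0.08 -0.08 -0.52 0; -0.26 0.07 -0.04 0.07 -0.09 -0.52 0; -0.25 0.06 -0.03 0.08 -0.08 -0.52 0; -0.26 0.04 -0.03 0.07 -0.08 -0.52 0; -0.26 0.03 -0.03 0.08 -0.09 -0.52 0; -0.26 0.01 -0.02 0.07 -0.08 -0.52 0; -0.26 -0.01 -0.02 0.08 -0.08 -0.52 0; -0.25 -0.02 -0.02 0.07 -0.08 -0.52 0
-0.26 -0.03 -0.02 0.08 -0.09 -0.52 0; -0.25 -0.05 -0.01 0.07 -0.08 -0.52 0; -0.24 -0.07 -0.01 0.08 -0.08 -0.52 0; -0.24 -0.07 -0.01 0.08 -0.09 -0.52 0; -0.24 -0.1 0 0.07 -0.08 -0.51 0; -0.22 -0.1 0 0.08 -0.08 -0.52 0; -0.22 -0.12 0 0.07 -0.08 -0.52 0; -0.22 -0.14 0 0.08 -0.09 -0.52 0
-0.2 -0.14 0.01 0.07 -0.08 -0.52 0; -0.19 -0.16 0.01 0.08 -0.08 -0.52 0; -0.19 -0.17 0.02 0.07 -0.09 -0.52 0; -0.17 -0.18 0.02 0.08 -0.08 -0.52 0; -0.17 -0.18 0.02 0.07 -0.08 -0.52 0; -0.15 -0.2 0.02 0.08 -0.09 -0.52 0; -0.13 -0.21 0.03 0.07 -0.08 -0.52 0; -0.13 -0.22 0.03 0.08 -0.08 -0.52 0
-0.1 -0.21 0.04 0.07 -0.08 -0.49 0; -0.09 -0.19 0.03 0.06 -0.07 -0.42 0; -0.06 -0.16 0.02 0.05 -0.05 -0.36 0; -0.04 -0.13 0.03 0.04 -0.05 -0.29 0; -0.03 -0.11 0.02 0.04 -0.04 -0.23 0; -0.02 -0.08 0.01 0.02 -0.02 -0.16 0; -0.01 -0.04 0.01 0.01 -0.02 -0.1 0; -0.01 -0.02 0 0.01 0 -0.03 0
```

Request:
{"op": "carry_out", "data": {
  "targets": "-0.01 0.01 0 0 -0.01 -0.03 0; -0.05 0.03 -0.01 0.02 -0.01 -0.1 0; -0.07 0.04 -0.01 0.02 -0.03 -0.16 0; -0.11 0.06 -0.02 0.04 -0.03 -0.23 0; -0.13 0.08 -0.02 0.04 -0.05 -0.29 0; -0.17 0.08 -0.03 0.05 -0.06 -0.36 0; -0.19 0.09 -0.03 0.06 -0.06 -0.42 0; -0.24 0.1 -0.04 0.07 -0.08 -0.49 0"
}}

```text
time: 25.93
ee_pos: [0.4994, 0.2577, 0.3532]
tcp_rot: [-177.8, 1.7, 93.4]
wrist_force: [0.7, -0.9, 0.2]
opening: 0.0426
grasp_force: 0.0
```

Request:
{"op": "carry_out", "data": {
  "targets": "-0.25 0.09 -0.03 0.08 -0.08 -0.52 0; -0.26 0.07 -0.04 0.07 -0.09 -0.52 0; -0.25 0.06 -0.03 0.08 -0.08 -0.52 0; -0.26 0.04 -0.03 0.07 -0.08 -0.52 0; -0.26 0.03 -0.03 0.08 -0.09 -0.52 0; -0.26 0.01 -0.02 0.07 -0.08 -0.52 0; -0.26 -0.01 -0.02 0.08 -0.08 -0.52 0; -0.25 -0.02 -0.02 0.07 -0.08 -0.52 0"
}}

```text
time: 26.6
ee_pos: [0.53, 0.18, 0.3654]
tcp_rot: [-173.2, 3.6, 117.5]
wrist_force: [0.1, 0.2, 0.6]
opening: 0.0428
grasp_force: 0.0
```

Request:
{"op": "carry_out", "data": {
  "targets": "-0.26 -0.03 -0.02 0.08 -0.09 -0.52 0; -0.25 -0.05 -0.01 0.07 -0.08 -0.52 0; -0.24 -0.07 -0.01 0.08 -0.08 -0.52 0; -0.24 -0.07 -0.01 0.08 -0.09 -0.52 0; -0.24 -0.1 0 0.07 -0.08 -0.51 0; -0.22 -0.1 0 0.08 -0.08 -0.52 0; -0.22 -0.12 0 0.07 -0.08 -0.52 0; -0.22 -0.14 0 0.08 -0.09 -0.52 0"
}}

```text
time: 27.27
ee_pos: [0.5552, 0.1038, 0.3767]
tcp_rot: [-168.1, 3.5, 141.6]
wrist_force: [-0.2, -0.2, 0.3]
opening: 0.0429
grasp_force: 0.0
```

Request:
{"op": "carry_out", "data": {
  "targets": "-0.2 -0.14 0.01 0.07 -0.08 -0.52 0; -0.19 -0.16 0.01 0.08 -0.08 -0.52 0; -0.19 -0.17 0.02 0.07 -0.09 -0.52 0; -0.17 -0.18 0.02 0.08 -0.08 -0.52 0; -0.17 -0.18 0.02 0.07 -0.08 -0.52 0; -0.15 -0.2 0.02 0.08 -0.09 -0.52 0; -0.13 -0.21 0.03 0.07 -0.08 -0.52 0; -0.13 -0.22 0.03 0.08 -0.08 -0.52 0"
}}

```text
time: 27.93
ee_pos: [0.5745, 0.0268, 0.3874]
tcp_rot: [-163.6, 1.3, 165.6]
wrist_force: [0.2, 0.1, -0.1]
opening: 0.0432
grasp_force: 0.0
```

Request:
{"op": "carry_out", "data": {
  "targets": "-0.1 -0.21 0.04 0.07 -0.08 -0.49 0; -0.09 -0.19 0.03 0.06 -0.07 -0.42 0; -0.06 -0.16 0.02 0.05 -0.05 -0.36 0; -0.04 -0.13 0.03 0.04 -0.05 -0.29 0; -0.03 -0.11 0.02 0.04 -0.04 -0.23 0; -0.02 -0.08 0.01 0.02 -0.02 -0.16 0; -0.01 -0.04 0.01 0.01 -0.02 -0.1 0; -0.01 -0.02 0 0.01 0 -0.03 0"
}}

```text
time: 28.6
ee_pos: [0.5823, -0.0125, 0.3933]
tcp_rot: [-161.9, -0.3, 177.4]
wrist_force: [0.1, -0.2, 0.6]
opening: 0.043
grasp_force: 0.0
```

```bash
python3 - <<'E'
from h import *
a=camera('wrist');b=camera('top')
W=get_calibration('wrist');K=np.array([[W['fx'],0,W['cx']],[0,W['fy'],W['cy']],[0,0,1]]);V=np.array(W['view'])
print(cv2.projectPoints(np.array([[.5716,-.1487,.044],[.5,-.11,.08],[.643,-.188,.08]]),cv2.Rodrigues(V[:3,:3])[0],V[:3,3],K,np.array(W['D']))[0].reshape(-1,2))
m=np.zeros((384,800,3),np.uint8);m[:,:512]=a;m[:216,512:]=cv2.resize(b[205:250,160:220],(288,216))
cv2.imwrite('pics/j.png',m[:,:,::-1])
E
```

```text
[[239.13629239 160.83438323]
 [259.33527309  93.4951575 ]
 [199.31296914 227.6032092 ]]
```

View pics/j.png

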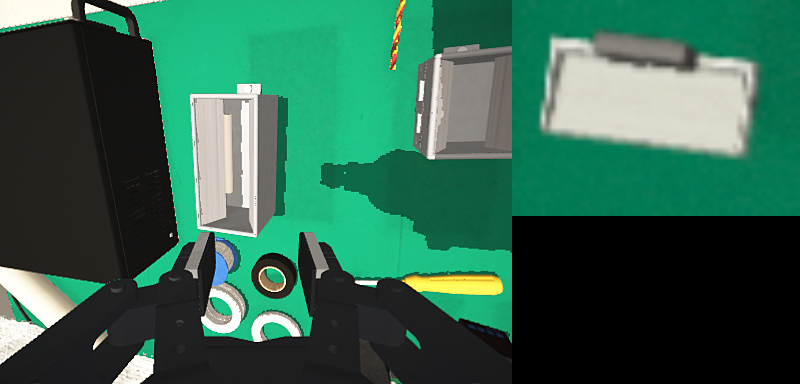

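One tube shows at (228,150) beside the lit floor strip, and the tray stands level and empty. I'll cast that tube's edges to see whether there is room for its fellow against the wall.

```bash
python3 - <<'E'
from h import *
a=camera('wrist');W=get_calibration('wrist')
C=np.array([.5716,-.1487]);xp=np.array([.045,.999]);yp=np.array([-.999,.045])
for r in (135,165): print([tuple(int(v) for v in a[r,c]) for c in range(212,258,3)])
for q in((224,150),(228,150),(233,150),(238,150),(252,150),(226,114),(228,194)):
    p=plane(W,q,.010)[:2]-C; print(q,'across %.1f along %.1f mm'%(p@xp*1e3,p@yp*1e3))
E
python3 plan.py 24 0 0.58 -0.02 0.22 180 0 177.4 30
```

```text
[(215, 202, 194), (210, 200, 191), (219, 208, 202), (216, 206, 197), (235, 222, 201), (239, 228, 212), (226, 207, 187), (150, 145, 140), (150, 144, 141), (147, 143, 139), (255, 255, 255), (247, 245, 243), (244, 241, 238), (213, 203, 195), (247, 245, 242), (170, 165, 158)]
[(214, 204, 195), (211, 201, 194), (208, 198, 188), (210, 200, 193), (213, 202, 193), (240, 230, 213), (231, 215, 196), (141, 138, 134), (145, 142, 136), (152, 146, 141), (255, 255, 255), (247, 244, 241), (251, 249, 247), (211, 202, 192), (252, 251, 248), (154, 152, 148)]
(224, 150) across -33.7 along 5.3 mm
(228, 150) across -28.2 along 5.6 mm
(233, 150) across -21.3 along 6.0 mm
(238, 150) across -14.5 along 6.3 mm
(252, 150) across 4.1 along 7.3 mm
(226, 114) across -29.6 along 50.1 mm
(228, 194) across -29.8 along -53.3 mm
28.75 [ 0.5824 -0.0121  0.3937] [-161.86   -0.24  177.38] 0.0428
0 0.01 0 0.01 0 0 0; 0 0.03 0.01 0.03 0 0 0; 0 0.06 0.01 0.06 0 0 0; 0 0.07 0.01 0.08 0 0 0; 0.01 0.1 0.01 0.1 -0.01 0 0; 0 0.1 0.02 0.11 0 0 0; 0 0.1 0.01 0.11 0 0 0; 0 0.11 0.01 0.1 0 0 0
0.01 0.1 0.02 0.11 0 0 0; 0 0.1 0.01 0.11 -0.01 0.01 0; 0 0.11 0.01 0.11 0 0 0; 0 0.1 0.01 0.1 0 0 0; 0.01 0.1 0.01 0.11 0 0 0; 0 0.11 0.01 0.11 0 0 0; 0 0.1 0.01 0.11 -0.01 0 0; 0 0.1 0.01 0.11 0 0 0
0.01 0.11 0.01 0.1 0 0 0; 0 0.1 0 0.11 0 0 0; 0 0.11 0.01 0.11 0 0 0; 0 0.09 0.01 0.1 -0.01 0 0; 0.01 0.08 0 0.08 0 0 0; 0 0.05 0 0.05 0 0 0; 0 0.04 0 0.04 0 0 0; 0 0.01 0 0.01 0 0 0
```

That tube lies at −26 mm, against the −y wall on the floor. The other must be under the opposite slope, so I'll look from the −y side.

```bash
python3 plan.py 24 0 0.58 -0.215 0.26 180 0 177.4 -16
```

```text
28.75 [ 0.5824 -0.0121  0.3937] [-161.86   -0.24  177.38] 0.0428
0 -0.03 0 -0.03 0 0 0; 0 -0.1 0.02 -0.1 0 0 0; -0.01 -0.17 0.02 -0.16 0 0 0; 0 -0.23 0.03 -0.23 0 0 0; -0.01 -0.3 0.04 -0.29 -0.01 0 0; -0.01 -0.32 0.03 -0.31 0 0 0; -0.01 -0.32 0.02 -0.31 0 0 0; -0.01 -0.32 0.02 -0.31 0 0 0
-0.01 -0.32 0.02 -0.31 0 0 0; -0.01 -0.32 0 -0.31 -0.01 0 0; -0.01 -0.33 0 -0.31 0 0 0; 0 -0.32 0 -0.31 0 0 0; -0.01 -0.32 -0.01 -0.31 0 0 0; -0.01 -0.32 -0.02 -0.31 -0.01 0 0; -0.01 -0.32 -0.03 -0.31 0 0 0; -0.01 -0.32 -0.03 -0.31 0 0 0
-0.01 -0.32 -0.03 -0.31 0 0 0; -0.01 -0.32 -0.05 -0.31 0 0 0; -0.01 -0.31 -0.05 -0.31 -0.01 0 0; -0.01 -0.3 -0.05 -0.29 0 0 0; 0 -0.22 -0.04 -0.23 0 0 0; -0.01 -0.17 -0.04 -0.16 0 0 0; 0 -0.09 -0.02 -0.1 0 0 0; 0 -0.03 -0.01 -0.03 0 0 0
```

Request:
{"op": "carry_out", "data": {
  "targets": "0 -0.03 0 -0.03 0 0 0; 0 -0.1 0.02 -0.1 0 0 0; -0.01 -0.17 0.02 -0.16 0 0 0; 0 -0.23 0.03 -0.23 0 0 0; -0.01 -0.3 0.04 -0.29 0 0 0; -0.01 -0.32 0.03 -0.31 0 0 0; -0.01 -0.32 0.02 -0.31 0 0 0; -0.01 -0.32 0.02 -0.31 0 0 0"
}}

```text
time: 29.42
ee_pos: [0.581, -0.0849, 0.4047]
tcp_rot: [-172.0, -0.2, 177.4]
wrist_force: [0.5, 0.1, -0.5]
opening: 0.0427
grasp_force: 0.0
```

Request:
{"op": "carry_out", "data": {
  "targets": "-0.01 -0.32 0.02 -0.31 0 0 0; -0.01 -0.32 0 -0.31 0 0 0; -0.01 -0.33 0 -0.31 0 0 0; 0 -0.32 0 -0.31 0 0 0; -0.01 -0.32 -0.01 -0.31 0 0 0; -0.01 -0.32 -0.02 -0.31 0 0 0; -0.01 -0.32 -0.03 -0.31 0 0 0; -0.01 -0.32 -0.03 -0.31 0 0 0"
}}

```text
time: 30.08
ee_pos: [0.5789, -0.1878, 0.411]
tcp_rot: [173.8, -0.1, 177.4]
wrist_force: [-0.5, 0.5, 0.2]
opening: 0.0426
grasp_force: 0.0
```

Request:
{"op": "carry_out", "data": {
  "targets": "-0.01 -0.32 -0.03 -0.31 0 0 0; -0.01 -0.32 -0.05 -0.31 0 0 0; -0.01 -0.31 -0.05 -0.31 0 0 0; -0.01 -0.3 -0.05 -0.29 0 0 0; 0 -0.22 -0.04 -0.23 0 0 0; -0.01 -0.17 -0.04 -0.16 0 0 0; 0 -0.09 -0.02 -0.1 0 0 0; 0 -0.03 -0.01 -0.03 0 0 0"
}}

```text
time: 30.75
ee_pos: [0.578, -0.2584, 0.4092]
tcp_rot: [163.9, -0.2, 177.3]
wrist_force: [0.1, 0.3, 0.4]
opening: 0.0432
grasp_force: 0.0
```

```bash
python3 - <<'E'
from h import *
W=get_calibration('wrist');a=camera('wrist')
np.savez('w3.npz',w=a,view=np.array(W['view']))
K=np.array([[W['fx'],0,W['cx']],[0,W['fy'],W['cy']],[0,0,1]]);V=np.array(W['view'])
p=cv2.projectPoints(np.array([[.5716,-.1487,.044],[.5,-.11,.08],[.643,-.188,.08]]),cv2.Rodrigues(V[:3,:3])[0],V[:3,3],K,np.array(W['D']))[0].reshape(-1,2)
print(p, (-V[:3,:3].T@V[:3,3]).round(3))
x,y=p[0].astype(int);x0=max(x-75,0);y0=max(y-85,0)
c=a[y0:y0+160,x0:x0+160];print(x0,y0)
cv2.imwrite('pics/k.png',cv2.resize(c,(600,600*c.shape[0]//c.shape[1]),interpolation=2)[:600,:,::-1])
E
```

```text
[[260.7286488  153.76489806]
 [304.4961399   86.63154356]
 [238.55594664 227.2708542 ]] [ 0.504 -0.248  0.381]
185 68
```

View pics/k.png

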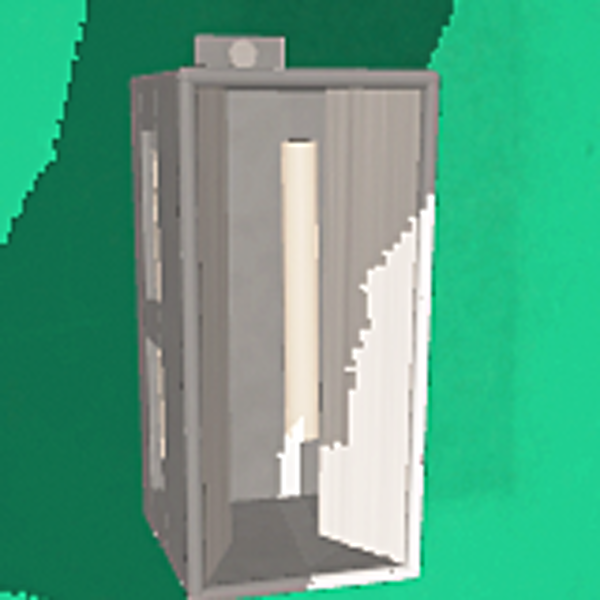

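The box holds both tubes. One is on the floor at (300,290), and the other shows through the windows at (157,200) and (160,400), against the −y wall. I'll do a quick numeric check and then hand in.

```bash
python3 - <<'E'
from h import *
W=get_calibration('wrist');C=np.array([.5716,-.1487]);xp=np.array([.045,.999]);yp=np.array([-.999,.045])
P=[plane(W,(u/3.75+185,v/3.75+68),.010)[:2]-C for u,v in((300,143),(303,438))]
for p in P: print('across %.1f along %.1f'%(p@xp*1e3,p@yp*1e3))
d=np.linalg.norm((P[0]+P[1])/2); print('len',np.linalg.norm(P[0]-P[1]),'off',d)
if d<.032: print(bot.job_done())
E
```

```text
across 15.8 along 52.5
across 17.6 along -48.3
len 0.10086051212166545 off 0.016869052947880124
the job is handed in; nothing more can be done
None
```

I handed the job in at about 31 s: both tubes lie in the long-slot magazine's chamber (the last close look showed one on the floor and the other against the −y wall), the empty tray stands back on its feet near where it started, and the gripper is clear of everything; the judging result was not shown.

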